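Shut the wide drawer and the lid of the kitchen organisers

ROBOT

A 6-joint arm with a two-finger parallel gripper is mounted at the origin on a cart in front of the work surface, level with it; the furniture and walls round the work are solid. World frame = base frame: x ahead of the robot, y to its left, z up, the work surface at z = 0. Lengths are in mm, angles in rad, forces in N, time in s.
With the tool pointing down it reaches from about 325 to 775 mm from the base axis. Payload 9.3 kg.
Tool frame: the origin (TCP) lies midway between the tips of the shut fingers; the grasp point (between the pads) lies ctrl.grip_point_offset behind it (ctrl.grip_point_offset is the distance from the TCP to the grasp point, in mm); z points along the fingers, y is the line along which they close (so a half turn about z gives the same grasp; the last joint's range is limited). The gripper opens to 85 mm and grips with 20 to 120 N. Pads are 22 mm wide; open, the fingers measure 114 mm over their backs; the gripper's body (76 mm by 85 mm) begins 54 mm behind the grasp point. The pads swing forward as they close: fully open they stand 13 mm farther back than shut.
Start: joints at [1.154, 0.259, 0.021, 1.334, 0, 1.418], TCP at [143.414, 530.97, 231.279] pointing down, gripper open.
Joint ranges: [-3.04, 3.04], [-0.91, 1.82], [-1.04, 1.36], [-1.92, 1.95], [-1.52, 1.45], [-3.14, 3.14]. Speed limits (rad/s): [2.22, 2.22, 2.79, 3.14, 3.14, 3.14].

INTERFACE

Orientations are given as [roll, pitch, yaw] about the fixed x, y, z axes, in that order (R = Rz(yaw) Ry(pitch) Rx(roll)).
In Python, from station import ctrl gives the robot as it stands.
- The arm moves only by the shell command python3 shift.py 'ROWS' [OPENING]. ROWS is a JSON list of rows, 1 to 10 of them, each of 6 numbers: dx, dy, dz in mm, then a rotation vector rx, ry, rz in rad; each row shifts and turns the commanded pose from where the row before left it, along the tool's axes as they then stand; what a row does not reach is not made up. A row lasts 1/10 s, in which the tool goes at most 50 mm and 0.15 rad, less where a joint would pass 70% of its speed; a pose out of reach is approached as far as the arm can. OPENING is the opening from 0.0 (shut) to 1.0 (fully open), set as the command begins (- or left out keeps the last). The fingers move at their own pace and stop on an object; the grip force is fixed at half the most. Time passes only in rows, so rows that do not move let the fingers close. It prints the time, the measured TCP pose, the force, the opening and the grip force at its end.
- ctrl.observe(): the state, without advancing time (a new reading comes with each control period).
- ctrl.grab_frame(name): name is "scene" or "top" or "wrist"; returns a dict with "img" (400x640x3 uint8, blue, green, red), "fovy" (degrees; the focal length in pixels is half the picture's height over the tangent of half this angle, whatever the lens; pixels are square), "cx", "cy" (the principal point, pixels), "k1" (the pictures are not rectified: a ray, as slopes to the right and down, at radius r is drawn at 1 + k1 r^2 times it, then the intrinsics apply), "xyz" and "attitude" of the camera in the world. Camera axes: x right, y down, z forward; pixel columns grow to the right and rows downward; lengths in mm; the calibration is good to about 2 mm. A picture is of the moment at which its call begins. There is no depth.
- ctrl.sign_off(): hands the job in; it is judged then, once.
The state is a dict: "clock": time; "q": joint angles; "joint_vel": joint speeds; "joint_torque": joint torques, N m; "ee_pos": TCP position; "eef_rot": TCP orientation; "ft_force": force on the tool from outside, world axes, zero at the start; "wrist_torque": the same for the moment, N m; "width": opening from 0.0 (shut) to 1.0 (fully open); "grasp_force": force on a finger pad.
Only numpy, scipy, OpenCV 4.12 (cv2) and the standard library are available. Lean on these libraries where they do the work, as an engineer would, in place of code of your own. Each camera call takes 0.05 s, during which the arm holds its last target. There are 200 camera calls.

TASK

Tidy up the three light-wood boxes on the worktop: push the wide drawer fully home and tip the lid of the lidded box down until it is fully closed, in either order. Only push, gently and with the fingertips: pick nothing up, slam nothing. Leave the narrow drawer with the teaspoon open just as it is, and leave everything else standing where it is.

Things in the scene. Friction and masses are not known exactly. Their poses are not given: they have to be found in the camera images.
- wide_box: fixed light-wood box, 150 mm wide (its y), 160 deep (its x), 80 high, with one wide drawer out of its -x face; origin at the centre of its underside, on the worktop. Drawer front: 150 mm wide, 10 thick, 8 to 78 mm above the worktop, no knob, a finger notch 36 wide, 18 deep in the middle of its upper edge
- wide_box_slide (a joint): joint of the wide drawer, in m: 0 = fully home, grows as the drawer comes out toward its box's -x (travel 0.12). It starts 0.045 to 0.075 out, runs with about 1.5 N of friction and stays where it is left; no spring, no catch
- wide_box_front (a point): point on the outer face of the wide drawer's front panel, in the middle, 34 mm above the worktop, below the notch; moves with the drawer; its axes are the box's (-x points out of the face)
- narrow_box: fixed light-wood box, 100 mm wide (its y), 160 deep (its x), 80 high, with one narrow drawer out of its -x face; origin at the centre of its underside, on the worktop. Drawer front: 100 mm wide, 10 thick, 8 to 78 mm above the worktop, no knob, a finger notch 36 wide, 18 deep in the middle of its upper edge. Either drawer box may be the left one
- narrow_box_slide (a joint): joint of the narrow drawer, in m: 0 = fully home, grows as the drawer comes out toward its box's -x (travel 0.12). It starts 0.045 to 0.075 out, runs with about 1.5 N of friction and stays where it is left; no spring, no catch; to be left as it is
- narrow_box_front (a point): point on the outer face of the narrow drawer's front panel, in the middle, 34 mm above the worktop, below the notch; moves with the drawer; its axes are the box's (-x points out of the face)
- lid_box: fixed light-wood box without drawers, 160 mm (its x) by 130 (its y), 70 high, with a hinged lid that stands open; origin at the centre of its underside, on the worktop. The hinge runs along the top edge of its +x side
- lid_box_lid (a joint): joint of the lid, in rad: 0 = closed, lying on the box; pi/2 = upright; it starts 1.65 to 1.85, leaning back past upright toward the box's +x. Stiff hinge (0.25 N m): it stays where left, so push it all the way down. Plain plate, 160 mm from hinge to free edge, 130 wide, 10 thick; closed, its upper face is 80 mm above the worktop
- lid_hinge (a point): middle of the hinge axis: 80 mm from the box's origin along its +x, 70 mm above the worktop; axes as the box's (hinge axis along y). At lid angle q the lid's inner face runs from here along (-cos q, 0, sin q) and its outer face looks along (sin q, 0, cos q)
- lid_edge (a point): middle of the lid's free edge (half way through its thickness); moves with the lid
- salt: loose salt shaker, 44 mm across, 90 high, origin at the centre of its underside; leave alone
- spice: loose spice jar, 45 mm across, 106 high, origin at the centre of its underside; leave alone
- timer: loose round white kitchen timer standing on top of the narrow drawer's box, 64 mm across, 58 high, origin at the centre of its underside; leave alone

How it is judged:
By the outcome, as a careful person would: the job done as asked, in the order asked, and still so for the second after the job is handed in, with the robot touching nothing.
It also fails if it takes over 58 s, if anything falls off the work surface, if the arm or the gripper's body presses on something with over 40 N, if the wrist force passes 120 N, or if a joint passes its speed limit or range.

## Working session

There is one attempt and no reset: what is moved stays moved. The work goes in short steps, Python scripts to look and compute and a shell command to move; the robot and the scene stay as the last step left them, time stands still between calls to the robot, and variables do not carry over. Pictures are saved under pics/ and viewed, at most 10 in all, crops included, and the job is handed in when it is done.

```bash
ls; mkdir -p pics; python3 - <<'E'
from station import ctrl
import cv2
for n in ["scene","top"]:
    f=ctrl.grab_frame(n); cv2.imwrite(f"pics/{n}0.png",f["img"])
    print(n,{k:v for k,v in f.items() if k!="img"})
print(ctrl.observe(), ctrl.grip_point_offset)
E
```

```text
pics
shift.py
station.py
scene {'fovy': 51.5595113679161, 'cx': 312.65365213953464, 'cy': 196.64039452797354, 'k1': 0.029577298973903723, 'xyz': array([-310.05663595, -721.32900651,  745.10735791]), 'attitude': array([-2.11509215, -0.01400824, -0.85339611])}
top {'fovy': 55.774769240902344, 'cx': 318.070348787287, 'cy': 194.6333139139783, 'k1': -0.07791294167286464, 'xyz': array([ 396.48710643,  -18.03137955, 1229.21595757]), 'attitude': array([-3.03431302,  0.03142588, -1.57056006])}
{'clock': 0.1, 'q': array([ 1.15438608e+00,  2.59135495e-01,  2.08645017e-02,  1.33373517e+00,
       -2.24204001e-05,  1.41823673e+00]), 'joint_vel': array([ 2.96869283e-04, -1.52471901e-04,  1.75787741e-03, -9.38875710e-04,
       -6.75780065e-04,  2.60045946e-05]), 'joint_torque': array([ 5.61370849e-03, -5.56696951e+01,  3.45067871e+01,  1.16265248e-02,
       -1.17569057e-04, -9.50709079e-06]), 'ee_pos': array([143.32552727, 530.73393727, 230.73742329]), 'eef_rot': array([-3.14039346e+00, -1.61697419e-04,  2.87774193e+00]), 'ft_force': array([-0.47481909,  0.13387884,  0.36901548]), 'wrist_torque': array([ 0.01025451, -0.05888781, -0.02464662]), 'grasp_force': 0.0, 'width': 0.999881257312415} 18.700000000000003
```

View pics/scene0.png

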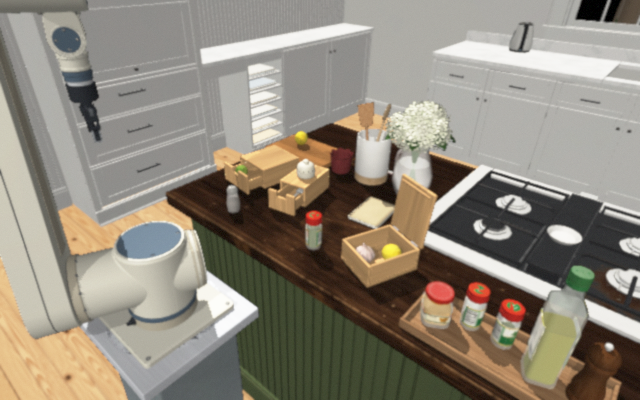

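View pics/top0.png

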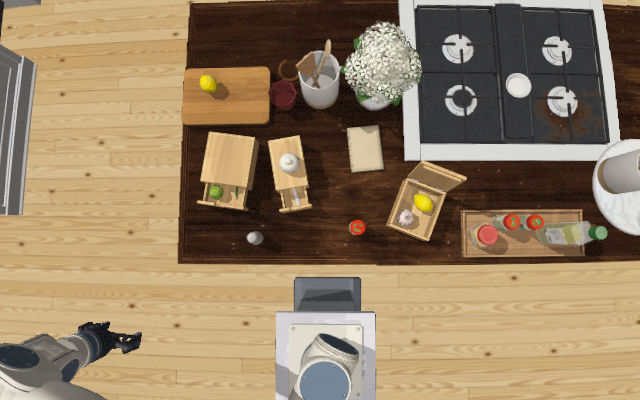

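The scene view shows the wide box at far left (~260,165), the narrow box with the timer (~300,185), and the lid box (~380,250) with its lid open. In the top view the wide box is at (230,170), the narrow box at (290,175) and the lid box at (420,205). Next I'll crop for the exact corners.

```bash
cat > h.py <<'E'
import numpy as np, cv2
from scipy.spatial.transform import Rotation as R
def ray(f,u,v):
    fl=200/np.tan(np.radians(f["fovy"])/2)
    d=np.array([(u-f["cx"])/fl,(v-f["cy"])/fl]); s=d.copy()
    for _ in range(20): s=d/(1+f["k1"]*(s@s))
    return np.array(f["xyz"]),R.from_euler("xyz",f["attitude"]).apply([*s,1])
def plane(f,u,v,z):
    o,d=ray(f,u,v); return (o+d*(z-o[2])/d[2]).round(1)
def two(f1,p1,f2,p2):
    o1,d1=ray(f1,*p1);o2,d2=ray(f2,*p2)
    t=np.linalg.lstsq(np.c_[d1,-d2],o2-o1,rcond=None)[0]
    a,b=o1+t[0]*d1,o2+t[1]*d2; return ((a+b)/2).round(1),np.linalg.norm(a-b).round(1)
def pix(f,p):
    fl=200/np.tan(np.radians(f["fovy"])/2)
    c=R.from_euler("xyz",f["attitude"]).inv().apply(np.array(p)-f["xyz"]); s=c[:2]/c[2]
    s=s*(1+f["k1"]*(s@s)); return (s*fl+[f["cx"],f["cy"]]).round(1)
E
python3 - <<'E'
import cv2,numpy as np
t=cv2.imread("pics/top0.png");s=cv2.imread("pics/scene0.png")
a=cv2.resize(t[125:220,190:320],None,fx=6,fy=6,interpolation=cv2.INTER_CUBIC)
b=cv2.resize(t[150:250,370:480],None,fx=6,fy=6,interpolation=cv2.INTER_CUBIC)
c=cv2.resize(s[140:215,205:335],None,fx=6,fy=6,interpolation=cv2.INTER_CUBIC)
for n,i in zip("abc",(a,b,c)): cv2.imwrite(f"pics/c{n}.png",i)
E
```

```text
(no output)
```

View pics/ca.png

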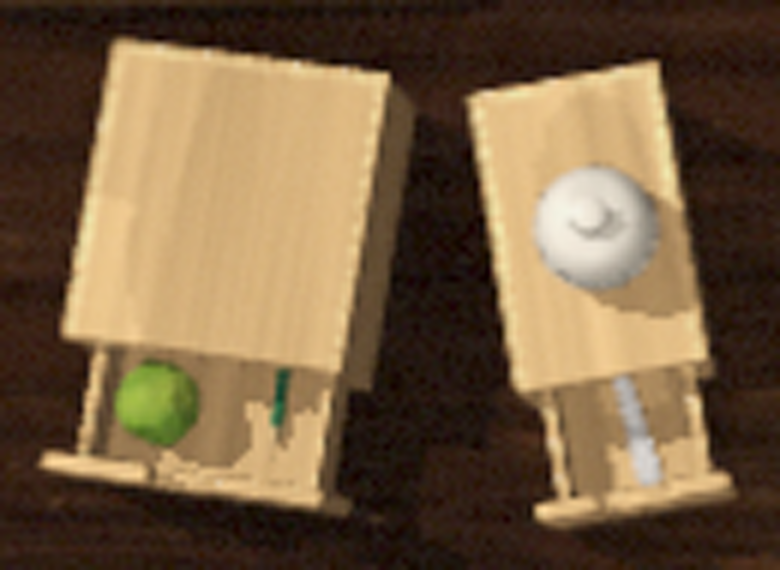

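View pics/cb.png

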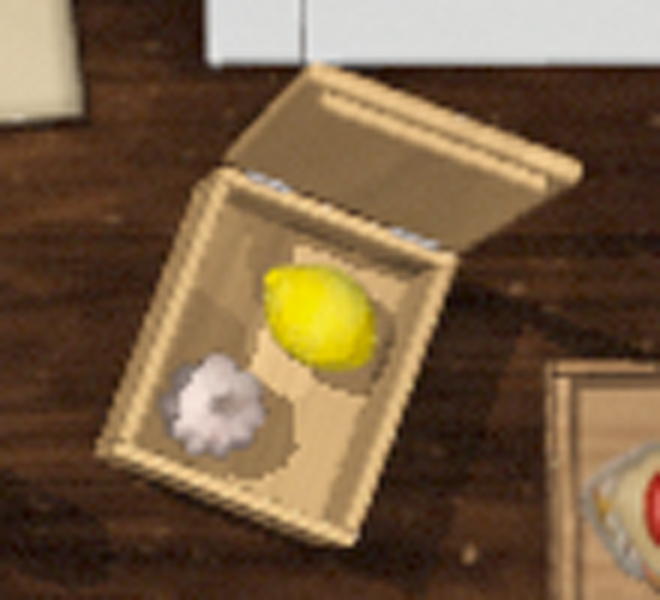

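```bash
python3 - <<'E'
from h import *; from station import ctrl
f=ctrl.grab_frame("top")
def P(x,y,o,z): return plane(f,(x+.5)/6-.5+o[0],(y+.5)/6-.5+o[1],z)
a=(190,125);b=(370,150)
def show(n,c):
    c=np.array(c); bl,br,fl,fr=c
    print(n,c.tolist(),"mid",c.mean(0).round(1),"W",np.linalg.norm(bl-br),np.linalg.norm(fl-fr),"D",np.linalg.norm(bl-fl),np.linalg.norm(br-fr))
    for d in (bl-fl,br-fr): print("yaw x",np.arctan2(d[1],d[0]))
    for d in (bl-br,fl-fr): print("yaw y",np.arctan2(d[1],d[0])-np.pi/2)
show("wide",[P(*p,a,80) for p in [(115,42),(388,73),(65,338),(342,372)]])
show("narrow",[P(*p,a,80) for p in [(468,98),(658,64),(518,390),(708,360)]])
show("lid",[P(*p,b,70) for p in [(215,170),(457,258),(104,450),(352,543)]])
print("wide front top outer", P(42,465,a,78),P(345,508,a,78))
print("narrow front top outer", P(537,515,a,78),P(733,487,a,78))
for q in (1.65,1.75,1.85): print(q)
g=ctrl.grab_frame("scene")
print("lid edge top view back corners z~230:",[P(*p,b,228) for p in [(315,65),(580,165)]])
E
```

```text
wide [[722.7, 365.3, 80.0], [703.8, 218.7, 80.0], [564.6, 386.2, 80.0], [546.1, 239.4, 80.0]] mid [634.3 302.4  80. ] W 147.81329439532837 147.96110975523263 D 159.4754526565139 159.05275854256655
yaw x -0.13143273278005396
yaw x -0.13051572140689657
yaw y -0.12821500726285961
yaw y -0.12536094608940918
narrow [[689.9, 176.3, 80.0], [707.1, 77.0, 80.0], [536.3, 147.9, 80.0], [551.5, 50.4, 80.0]] mid [621.2 112.9  80. ] W 100.77861876410097 98.67770771557272 D 156.20345706801757 157.85727731086715
yaw x 0.18283104481804438
yaw x 0.1693144521092059
yaw y 0.17151074492063745
yaw y 0.1546525617122505
lid [[572.5, -251.8, 70.0], [526.5, -375.4, 70.0], [428.8, -191.8, 70.0], [381.2, -317.0, 70.0]] mid [ 477.2 -284.    70. ] W 131.8823718318714 133.9432715742004 D 155.72311967077977 156.59709448134726
yaw x -0.39553207984868916
yaw x -0.382166520256953
yaw y -0.35628576235711695
yaw y -0.363314504780186
wide front top outer [498.4 396.9  78. ] [475.9 236.9  78. ]
narrow front top outer [472.2 137.7  78. ] [486.4  37.5  78. ]
1.65
1.75
1.85
lid edge top view back corners z~230: [array([ 595.9, -266.1,  228. ]), array([ 550.4, -383.7,  228. ])]
```

View pics/cc.png

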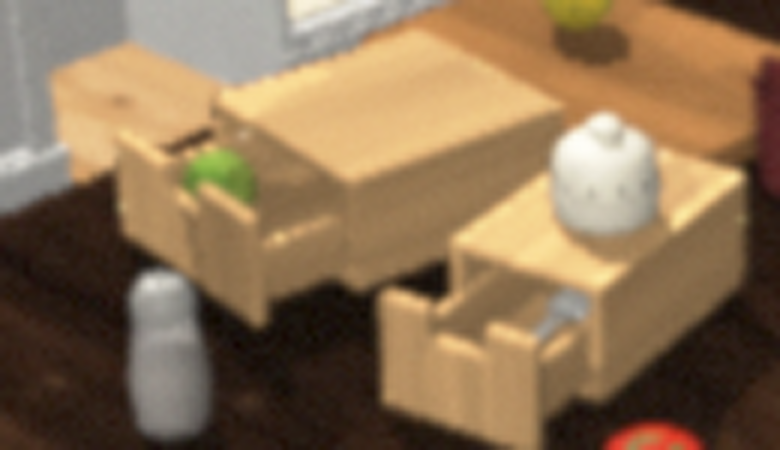

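The top crop gives the corners of both boxes, and the sizes agree with the given ones to a few mm. The scene crop shows the green item and the notch in the wide drawer at left, the spoon in the narrow one, and the salt shaker at about (233,205), in front of and between the drawers.

```bash
cat >> h.py <<'E'
BOX={"w":(np.array([634.3,302.4]),-.129),"l":(np.array([477.2,-284.]),-.375)}
def world(b,x,y,z):
    c,a=BOX[b]; return np.array([*(c+R.from_euler("z",a).as_matrix()[:2,:2]@[x,y]),z])
def local(b,p):
    c,a=BOX[b]; return np.array([*(R.from_euler("z",-a).as_matrix()[:2,:2]@(np.array(p[:2])-c)),p[2]]).round(1)
def delta(o,p,b):  # shift+turn in tool axes to tool-down at p, tool y along box y
    T=R.from_euler("xyz",o["eef_rot"]); G=R.from_euler("xyz",[np.pi,0,np.pi+BOX[b][1]])
    return T.inv().apply(p-o["ee_pos"]).round(1),(T.inv()*G).as_rotvec().round(3)
E
python3 - <<'E'
from h import *; from station import ctrl
f=ctrl.grab_frame("top");g=ctrl.grab_frame("scene")
print("salt",plane(f,255,238,90),"scene base",plane(g,233,211,0),"spice",plane(f,357,228,106))
o=ctrl.observe()
for p in [(-200,0,200),(-195,0,34)]: w=world("w",*p);print(w,delta(o,w,"w"))
E
```

```text
salt [388.  208.4  90. ] scene base [380.5 212.8   0. ] spice [417.9 -97.9 106. ]
[435.96179359 328.12850321 200.        ] (array([-335.3, -119.4,   31.1]), array([-0.   , -0.   , -0.135]))
[440.92024875 327.48529063  34.        ] (array([-340.3, -118.7,  197.1]), array([-0.   , -0.   , -0.135]))
```

```bash
python3 shift.py '[[-20,-7,4,0,0,0],[-38,-14,4,0,0,0],[-38,-14,4,0,0,0],[-38,-14,4,0,0,0],[-38,-14,4,0,0,0],[-38,-14,4,0,0,0],[-38,-14,4,0,0,0],[-38,-14,3,0,0,0],[-35,-14,0,0,0,0],[-14,0,0,0,0,-0.135]]' 0.0
python3 - <<'E'
from h import *; from station import ctrl
o=ctrl.observe(); print(local("w",o["ee_pos"]),delta(o,world("w",-195,0,34),"w"),o["width"],o["clock"])
E
```

```text
clock: 1.3
ee_pos: [438.1, 326.5, 200.0]
eef_rot: [-3.141, 0.0, 3.011]
ft_force: [-0.4, -0.1, -0.0]
width: 0.003
grasp_force: 0.0
[-197.7   -1.4  200. ] (array([ -2.7,   1.5, 166. ]), array([-0.001,  0.   , -0.002])) 0.002598103546358379 1.3
```

Now I'll go down, then forward to just short of the expected contact (local x about -158).

```bash
python3 shift.py '[[0,1.5,20,0,0,0],[0,0,35,0,0,0],[0,0,35,0,0,0],[0,0,35,0,0,0],[0,0,25,0,0,0],[0,0,15,0,0,0],[-5,0,0,0,0,0],[-8,0,0,0,0,0],[-8,0,0,0,0,0],[-5,0,0,0,0,0]]'
python3 shift.py '[[-4,0,0,0,0,0],[-4,0,0,0,0,0],[-4,0,0,0,0,0],[-4,0,0,0,0,0],[-4,0,0,0,0,0],[-4,0,0,0,0,0]]'
python3 - <<'E'
from h import *; from station import ctrl
f=ctrl.grab_frame("scene");cv2.imwrite("pics/s1.png",cv2.resize(f["img"][130:230,190:340],None,fx=5,fy=5,interpolation=cv2.INTER_CUBIC))
o=ctrl.observe(); print(local("w",o["ee_pos"]),delta(o,world("w",-105,0,34),"w"))
E
```

```text
clock: 2.3
ee_pos: [463.5, 327.0, 36.4]
eef_rot: [3.14, 0.002, 3.012]
ft_force: [0.7, 0.4, -0.1]
width: 0.004
grasp_force: 0.0
clock: 2.9
ee_pos: [485.6, 323.7, 35.2]
eef_rot: [-3.141, -0.0, 3.013]
ft_force: [-1.3, -1.8, 0.3]
width: -0.003
grasp_force: 0.9
[-149.5    2.    35.2] (array([-44.5,  -2. ,   1.2]), array([-0.,  0.,  0.]))
```

View pics/s1.png

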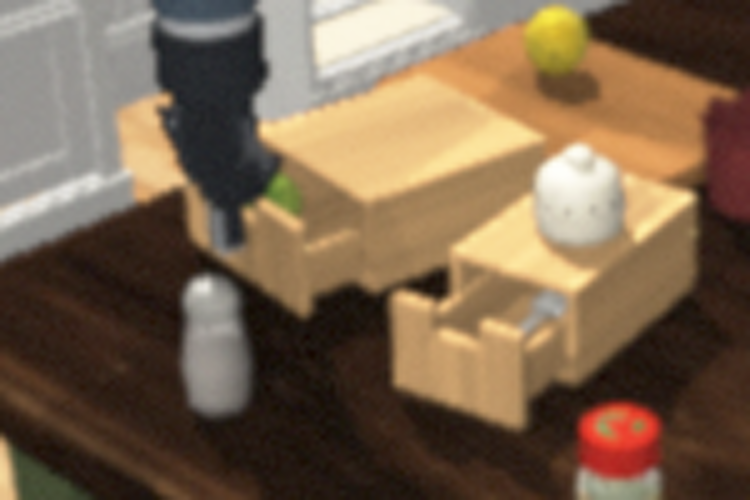

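The fingers meet the drawer front in the middle, below the notch, at crop (225,235), and nothing else is near. Now the push.

```bash
python3 shift.py '[[-4,-0.5,0,0,0,0],[-4,-0.5,0,0,0,0],[-4,-0.5,0,0,0,0],[-4,-0.5,0,0,0,0],[-4,0,0,0,0,0],[-4,0,0,0,0,0],[-4,0,0,0,0,0],[-3,0,0,0,0,0]]'
python3 shift.py '[[-2,0,0,0,0,0],[-2,0,0,0,0,0],[-1,0,0,0,0,0]]'
python3 - <<'E'
from h import *; from station import ctrl
o=ctrl.observe(); print(local("w",o["ee_pos"]))
E
```

```text
clock: 3.75
ee_pos: [516.4, 317.6, 35.2]
eef_rot: [-3.141, 0.0, 3.013]
ft_force: [-1.7, 0.0, 0.1]
width: -0.001
grasp_force: 0.8
clock: 4.05
ee_pos: [521.1, 317.0, 35.2]
eef_rot: [-3.141, -0.0, 3.013]
ft_force: [-1.7, -1.0, 0.1]
width: 0.0
grasp_force: 0.8
[-1.141e+02 -1.000e-01  3.520e+01]
```

```bash
python3 shift.py '[[-1.5,0,0,0,0,0],[-1.5,0,0,0,0,0],[-1.5,0,0,0,0,0],[-1.5,0,0,0,0,0],[-1.5,0,0,0,0,0]]' | grep -E "pos|ft"
python3 shift.py '[[-1,0,0,0,0,0],[-1,0,0,0,0,0]]'| grep -E "pos|ft"
python3 shift.py '[[-1,0,0,0,0,0],[-1,0,0,0,0,0]]'| grep -E "pos|ft"
```

```text
ee_pos: [528.6, 316.2, 35.3]
ft_force: [-0.9, -1.4, 0.8]
ee_pos: [530.5, 315.9, 35.2]
ft_force: [-2.0, -1.0, 0.2]
ee_pos: [532.5, 315.7, 35.3]
ft_force: [-2.4, -1.1, -0.9]
```

```bash
for i in 1 ; do python3 shift.py '[[-1,0,0,0,0,0],[-1,0,0,0,0,0]]'| grep -E "pos|ft"
python3 shift.py '[[-1,0,0,0,0,0],[-1,0,0,0,0,0]]'| grep -E "pos|ft"; done
python3 - <<'E'
from h import *; from station import ctrl
o=ctrl.observe(); print(local("w",o["ee_pos"]))
E
```

```text
ee_pos: [533.6, 315.5, 35.2]
ft_force: [-8.5, 0.2, 5.1]
ee_pos: [533.6, 315.5, 35.3]
ft_force: [-17.8, 1.9, 10.1]
[-1.016e+02  1.000e-01  3.530e+01]
```

The drawer stopped dead at local x -101.6 (front at -90 plus half a finger), so it is home. I'll back off, lift and plan the lid.

```bash
python3 shift.py '[[4,0,0,0,0,0],[8,0,0,0,0,0],[12,0,0,0,0,0],[12,0,0,0,0,0],[6,0,-15,0,0,0],[0,0,-40,0,0,0],[0,0,-45,0,0,0],[0,0,-45,0,0,0],[0,0,-45,0,0,0],[0,0,-45,0,0,0]]'
python3 - <<'E'
from h import *; from station import ctrl
f=ctrl.grab_frame("scene")
g=ctrl.grab_frame("top")
cv2.imwrite("pics/both2.png",np.vstack([cv2.resize(g["img"][120:220,190:330],None,fx=3,fy=3),cv2.resize(f["img"][160:260,330:470],None,fx=3,fy=3)]))
o=ctrl.observe()
for p in [(140,0,300),(140,0,215)]: w=world("l",*p);print(w,np.hypot(*w[:2]),delta(o,w,"l"))
for q in (1.65,1.75,1.85):
    for y in (65,-65):
        w=world("l",80-160*np.cos(q),y,70+160*np.sin(q)); w2=world("l",80-160*np.cos(q)+10*np.sin(q),y,70+160*np.sin(q)+10*np.cos(q)); print(q,y,pix(f,w),pix(f,w2),"top",pix(g,w),pix(g,w2))
E
```

```text
clock: 6.35
ee_pos: [493.8, 320.5, 273.8]
eef_rot: [3.141, 0.002, 3.013]
ft_force: [1.2, 0.9, 0.3]
width: 0.003
grasp_force: 0.0
[ 607.47106707 -335.27815407  300.        ] 693.8533980044764 (array([-195.2, -636.8,  -23.7]), array([0.007, 0.009, 0.247]))
[ 607.47106707 -335.27815407  215.        ] 693.8533980044764 (array([-194.4, -637.3,   61.3]), array([0.007, 0.009, 0.247]))
1.65 65 [399.9 172.7] [402.9 172.2] top [419.1 163.5] [420.3 160.2]
1.65 -65 [433.1 195.2] [436.2 194.5] top [464.7 181. ] [465.8 177.6]
1.75 65 [404.6 172.1] [407.4 172. ] top [420.9 158.2] [422. 155.]
1.75 -65 [438.  194.4] [440.9 194.1] top [466.3 175.7] [467.2 172.4]
1.85 65 [409.  172.1] [411.7 172.3] top [422.5 153.2] [423.5 150.2]
1.85 -65 [442.6 194.3] [445.4 194.3] top [467.7 170.5] [468.4 167.5]
```

View pics/both2.png

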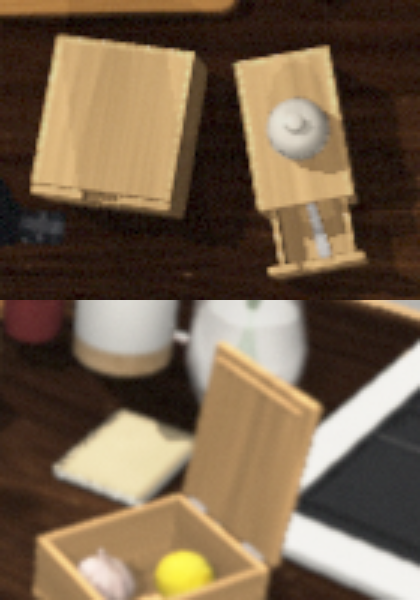

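The top strip shows the wide drawer flush. The narrow drawer, spoon and timer are unchanged. The lower strip shows the lid's upper corners at scene (404,175) and (437,195), so q≈1.65. I'll cross over to behind the lid, with the fingers high.

```bash
python3 shift.py '[[-6,-20,-3,0,0,0],[-12,-40,-3,0,0,0],[-12,-40,-3,0,0,0],[-12,-40,-3,0,0,0],[-12,-40,-3,0,0,0],[-12,-40,-3,0,0,0],[-12,-40,-3,0,0,0],[-12,-40,-3,0,0,0],[-12,-40,-3,0,0,0],[-12,-40,-3,0,0,0]]'
python3 shift.py '[[-12,-40,0,0,0,0],[-12,-40,0,0,0,0],[-12,-40,0,0,0,0],[-12,-40,0,0,0,0],[-12,-40,0,0,0,0],[-12,-40,0,0,0,0],[-6,-17,0,0,0,0],[0,0,0,0,0,0.12],[0,0,0,0,0,0.127]]'
python3 - <<'E'
from h import *; from station import ctrl
o=ctrl.observe(); print(local("l",o["ee_pos"]));print(delta(o,world("l",140,0,216),"l"))
E
```

```text
clock: 7.45
ee_pos: [558.5, -72.3, 301.5]
eef_rot: [-3.141, 0.001, 3.013]
ft_force: [2.2, 1.5, 0.3]
width: 0.0
grasp_force: 0.0
clock: 8.35
ee_pos: [603.0, -336.4, 300.5]
eef_rot: [3.142, -0.0, 2.76]
ft_force: [-0.4, -0.3, 0.6]
width: 0.0
grasp_force: 0.0
[136.2  -2.7 300.5]
(array([-3.8,  2.7, 84.5]), array([ 0.   , -0.   , -0.007]))
```

```bash
python3 shift.py '[[-5,3,15,0,0,0],[0,0,25,0,0,0],[0,0,25,0,0,0],[0,0,15,0,0,0],[0,0,5,0,0,0],[0,0,0,0,0,0]]'
python3 - <<'E'
from h import *; from station import ctrl
f=ctrl.grab_frame("scene");cv2.imwrite("pics/s3.png",cv2.resize(f["img"][70:290,320:500],None,fx=2.7,fy=2.7,interpolation=cv2.INTER_CUBIC))
o=ctrl.observe(); print(local("l",o["ee_pos"]))
E
```

```text
clock: 8.95
ee_pos: [608.9, -334.5, 215.6]
eef_rot: [3.142, -0.0, 2.766]
ft_force: [0.1, -0.7, 0.7]
width: -0.0
grasp_force: 0.0
[141.4   1.2 216.3]
```

View pics/s3.png

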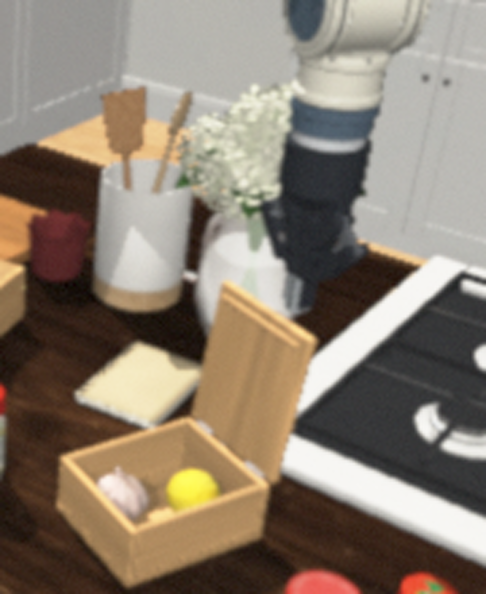

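The fingers hang clear behind the lid's free edge (crop (295,295)) and clear of the vase. I'll push gently toward box -x until contact.

```bash
python3 shift.py '[[4,0,0,0,0,0],[6,0,0,0,0,0],[6,0,0,0,0,0],[5,0,0,0,0,0],[4,0,0,0,0,0],[4,0,0,0,0,0],[4,0,0,0,0,0],[4,0,0,0,0,0],[4,0,0,0,0,0]]'
python3 - <<'E'
from h import *; from station import ctrl
o=ctrl.observe(); print(local("l",o["ee_pos"]))
E
```

```text
clock: 9.9
ee_pos: [570.7, -319.7, 215.3]
eef_rot: [-3.142, 0.0, 2.766]
ft_force: [1.3, -1.1, 1.7]
width: -0.002
grasp_force: 0.9
[100.1   1.  215.3]
```

```bash
python3 shift.py '[[5.5,0,1,0,0,0],[5.5,0,1,0,0,0],[5.5,0,2,0,0,0],[5.5,0,2,0,0,0],[7,0,1,0,0,0],[7,0,1,0,0,0],[7,0,2,0,0,0],[7,0,2,0,0,0]]'
python3 - <<'E'
from h import *; from station import ctrl
o=ctrl.observe(); print(local("l",o["ee_pos"]))
E
python3 shift.py '[[6.5,0,2,0,0,0],[6.5,0,2,0,0,0],[6.5,0,3,0,0,0],[6.5,0,3,0,0,0]]'
python3 - <<'E'
from h import *; from station import ctrl
o=ctrl.observe(); print(local("l",o["ee_pos"]))
f=ctrl.grab_frame("scene");cv2.imwrite("pics/s4.png",cv2.resize(f["img"][70:290,320:500],None,fx=2.7,fy=2.7,interpolation=cv2.INTER_CUBIC))
E
```

```text
clock: 10.7
ee_pos: [523.8, -301.2, 203.2]
eef_rot: [3.142, 0.0, 2.766]
ft_force: [1.5, 0.2, 1.6]
width: 0.002
grasp_force: 0.8
[ 49.7   1.1 203.2]
clock: 11.1
ee_pos: [499.7, -291.6, 193.1]
eef_rot: [3.142, -0.0, 2.766]
ft_force: [1.5, 0.5, 0.5]
width: -0.0
grasp_force: 0.6
[ 23.8   1.1 193.1]
```

View pics/s4.png

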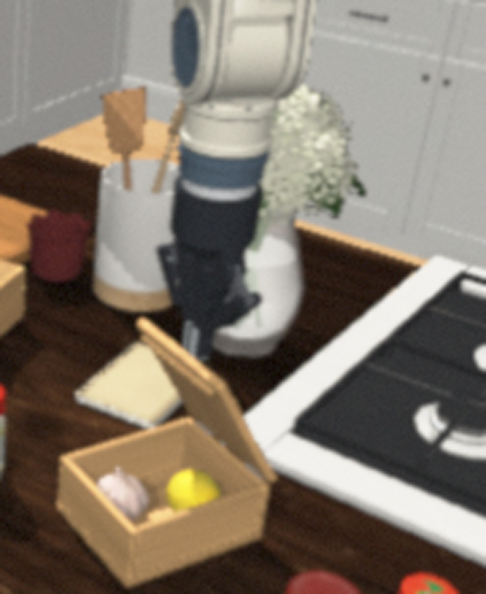

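The lid follows at about 1 rad, with the fingertips on its outer face at crop (195,345). I'll continue along the arc.

```bash
python3 shift.py '[[6,0,3,0,0,0],[6,0,4,0,0,0],[6,0,4,0,0,0],[5,0,5,0,0,0],[5,0,5,0,0,0],[5,0,5,0,0,0],[5,0,5,0,0,0],[5,0,5,0,0,0]]'
python3 shift.py '[[4,0,6,0,0,0],[4,0,6,0,0,0],[4,0,6,0,0,0],[3,0,6,0,0,0],[3,0,6,0,0,0],[2,0,6,0,0,0],[2,0,6,0,0,0],[2,0,6,0,0,0]]'
python3 - <<'E'
from h import *; from station import ctrl
o=ctrl.observe(); print(local("l",o["ee_pos"]))
E
```

```text
clock: 11.95
ee_pos: [460.0, -276.0, 156.8]
eef_rot: [3.142, 0.0, 2.766]
ft_force: [1.1, -0.3, 0.4]
width: -0.005
grasp_force: 0.5
clock: 12.75
ee_pos: [437.8, -267.2, 108.7]
eef_rot: [3.142, -0.0, 2.766]
ft_force: [-0.6, -0.2, 0.6]
width: 0.004
grasp_force: 0.5
[-42.8   1.1 108.7]
```

```bash
python3 shift.py '[[1,0,4,0,0,0],[1,0,4,0,0,0],[1,0,4,0,0,0],[1,0,4,0,0,0],[0,0,3,0,0,0],[0,0,3,0,0,0],[0,0,2,0,0,0]]'|grep -E "pos|ft"
python3 shift.py '[[0,0,1,0,0,0],[0,0,1,0,0,0]]'|grep -E "pos|ft"
python3 shift.py '[[0,0,1,0,0,0],[0,0,1,0,0,0]]'|grep -E "pos|ft"
```

```text
ee_pos: [434.1, -265.8, 85.0]
ft_force: [-0.1, 1.1, 0.3]
ee_pos: [434.2, -265.9, 83.2]
ft_force: [-0.7, -0.6, 1.0]
ee_pos: [434.2, -265.9, 81.3]
ft_force: [-0.2, 0.2, 0.8]
```

```bash
python3 shift.py '[[0,0,1,0,0,0],[0,0,1,0,0,0]]'|grep -E "pos|ft"
python3 shift.py '[[0,0,1,0,0,0],[0,0,1,0,0,0]]'|grep -E "pos|ft"
```

```text
ee_pos: [434.3, -265.9, 79.8]
ft_force: [-5.4, 3.9, 18.6]
ee_pos: [434.3, -265.9, 79.5]
ft_force: [-10.8, 7.7, 38.4]
```

The lid met a hard stop at z≈80, so it is closed. I'll lift off and check.

```bash
python3 shift.py '[[0,0,-4,0,0,0],[0,0,-15,0,0,0],[0,0,-30,0,0,0],[0,0,-45,0,0,0],[0,0,-45,0,0,0],[0,0,-45,0,0,0],[0,0,0,0,0,0],[0,0,0,0,0,0]]'
python3 - <<'E'
from h import *; from station import ctrl
f=ctrl.grab_frame("scene");cv2.imwrite("pics/s5.png",cv2.resize(f["img"][130:330,190:490],None,fx=2.6,fy=2.6,interpolation=cv2.INTER_CUBIC))
E
```

```text
clock: 15.05
ee_pos: [434.5, -266.1, 261.9]
eef_rot: [-3.141, 0.002, 2.766]
ft_force: [-0.1, -1.2, -0.4]
width: -0.0
grasp_force: 0.0
```

View pics/s5.png

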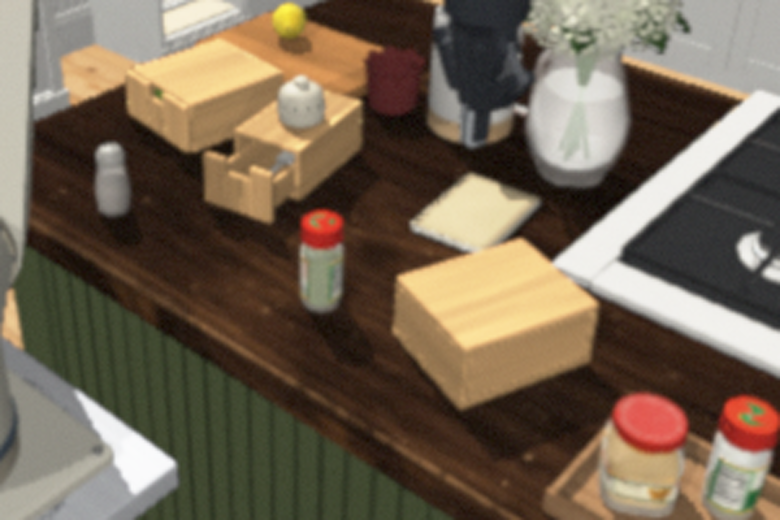

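The lid is flat on its box (crop (495,320)) and the wide drawer is flush (200,95). The narrow drawer is still open, and the salt, spice and timer are still standing.

```bash
python3 -c "
from station import ctrl
print(ctrl.sign_off())"
```

```text
the job is handed in; nothing more can be done
None
```

The wide drawer is fully home and the lid is fully closed; the narrow drawer, salt, spice and timer were left as they were, and the job was handed in at about 15 s.

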